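# Shut and pin a records case

## Task

Slide the lid of the grey records case fully shut, so that its tongue enters the steel yoke on the end of the case. Then take the steel pin from its wooden block and pass it down through the yoke's upper ear, the eye in the tongue and the lower ear until its collar sits flat on the upper ear, and let go. Leave the awl, the brown carton and the stamp where they are.

Things in the scene. Friction and masses are not known exactly. Their poses are not given: they have to be found in the camera images.
- case: Grey painted steel records case, fixed to the table, 170 (x) x 240 (y) x 75 mm high without lid, holding papers. Origin: centre of its underside on the table; z up; its long axis is its y. On its -y end wall is a steel yoke: a U 40 mm wide (x) standing out 57 mm, with a lower ear, a web at the outer end, and an upper ear reaching back to the case.
- yoke_hole (a point): Centre of the hole in the upper ear, on the ear's upper face, 91 mm above the table; axes as the case; 147 mm from the case's origin along its -y. Upper ear 6 mm thick (85 to 91 mm above the table), lower ear 5 mm (68 to 73 mm). Both have a vertical 14 mm hole, one straight above the other, with free space below.
- lid_handle (a point): Centre of the top of the lid's handle, moving with the lid; axes as the case. The handle is a black bar on the lid: 70 mm long across the slide (case x), 16 mm thick along it (case y), 32 mm high (82 to 114 mm above the table). When shut it lies 30 mm from the case's origin towards -y.
- tongue_eye (a point): Centre of the 14 mm eye in the lid's steel tongue, on its upper face, moving with the lid; axes as the case. The tongue stands out from the lid's -y end, 30 mm wide, 6 mm thick (76 to 82 mm above the table). Its eye lies between the holes of the two ears when the lid is shut.
- lid (a joint): How far the lid is open, m: 0 is fully shut against its stop, 0.08 fully open; it opens along the case's +y and is pushed shut along the case's -y. It slides stiffly (about 3 N) and stays where it is left.
- pin: Loose steel pin, about 100 g, upright in a fixed wooden block (60 x 60 x 56 mm, hole 13 mm wide). Origin: on its axis at the underside of its collar, which rests on the block; z is its axis, up to its knob. Round shank 10 mm thick, 45 mm long, the last 6 mm tapered to 5 mm. Collar 26 mm in diameter, 5 mm thick; above it a cylindrical knob 20 mm in diameter, 36 mm high (5 to 41 mm above the origin).
- pin_tip (a point): The lower end of the pin's shank, on its axis, 45 mm below the pin's origin.
- awl: Awl, a bystander, upright in a second, equal wooden block, at least 90 mm from the pin's: bulbous wooden handle up to 32 mm in diameter and 68 mm high. The two blocks may be either way round. Origin on its axis at the block's top.
- carton: Brown cardboard archive carton, a bystander, 220 x 300 x 45 mm, lying on the table beyond the blocks. Origin: middle of its long near edge (towards the robot), underside; it extends from there along its +x.
- stamp: Wooden rubber stamp, a bystander, 38 mm in diameter, 70 mm high, upright. Origin: centre of its underside.
Things that resemble listed ones, but are neither listed nor needed, are in the scene too. Of the things shaped like the pin, the steel one is meant.

How it is judged:
By the outcome, as a careful person would: the job done as asked, in the order asked, and still so for the second after the job is handed in, with the robot touching nothing.
It also fails if it takes over 64 s, if anything falls off the work surface, if the arm or the gripper's body presses on something with over 40 N, if the wrist force passes 120 N, or if a joint passes its speed limit or range.

## Robot

A 6-joint arm with a two-finger parallel gripper is mounted at the origin on the work surface. World frame = base frame: x ahead of the robot, y to its left, z up, the work surface at z = 0. Lengths are in m, angles in degrees, forces in N, time in s.
With the tool pointing down it reaches from about 0.3 to 0.75 m from the base axis. Payload 8.5 kg.
Tool frame: the origin (TCP) lies between the finger pads; the fingertips stand env.finger_overhang ahead of it and the grasp point (between the pads) lies 2 mm behind it (env.finger_overhang is the distance from the TCP to the fingertips, in m); z points along the fingers, y is the line along which they close (so a half turn about z gives the same grasp; the last joint's range is limited). The gripper opens to 85 mm and grips with 20 to 120 N. Pads are 22 mm wide; open, the fingers measure 114 mm over their backs; the gripper's body (76 mm by 85 mm) begins 54 mm behind the grasp point. The pads swing forward as they close: fully open they stand 13 mm farther back than shut.
Start: joints at [52.408, 21.807, 74.336, -0, 83.858, -12.336], TCP at [0.235, 0.497, 0.218] pointing down, gripper open.
Joint ranges: [-178.18, 178.18], [-50.72, 133.34], [12.68, 142.11], [-81.47, 261.47], [9.98, 163.14], [-165.26, 165.26]. Speed limits (degrees/s): [136.94, 136.94, 180, 180, 180, 180].

## Interface

Orientations are given as a 3x3 rotation matrix whose columns are the frame's x, y, z axes.
In Python, from rig import env gives the robot as it stands. The module is installed in compiled form; this text tells all that it offers.
- The arm moves only by the tool jog_arm, never from a script. Its arguments are lists of equal length, an entry for each row: "hand": the finger opening in m, from 0 to 0.0854; "travel": the shift along the world's x, y, z in m, a list of three; "yaw": the turn about the world's z in rad. A call has exactly 5 rows; each row shifts and turns the commanded pose from where the row before left it; what a row does not reach is not made up. A row lasts 1/8 s, in which the tool goes at most 62.5 mm and 10.7 degrees, less where a joint would pass 70% of its speed; a pose out of reach is approached as far as the arm can. A call is refused whole if a number of a shift passes 0.0625 or a number of a turn 0.188, either way. A call with a gripper value outside its range is refused whole. The fingers move at their own pace and stop on an object; "grip_force" is the grip in N (left out, the last holds). Time passes only in rows, so rows that do not move let the fingers close, or fill a call up. It gives the time, the measured TCP pose, the force, the opening and the grip force at its end, in the units of the state.
- env.observe(): the state, without advancing time (a new reading comes with each control period).
- env.get_image(name): name is "scene" or "top" or "wrist"; returns the picture (400x640x3 uint8, red, green, blue); there is no depth.
- env.calibration(name): a dict with "fx", "fy", "cx", "cy" (pixels), "position" and "rotation" of the camera in the world; the wrist camera has in their place "hand_eye" (4x4, takes a point from camera to tool coordinates, whose origin is the TCP and whose axes are the flange's). Camera axes: x right, y down, z forward; pixel columns grow to the right and rows downward; lengths in m; the calibration is good to about 2 mm. A picture is of the moment at which its call begins: read the wrist's pose just before it. calibration takes no time and is no camera call.
- env.close_job(): hands the job in; it is judged then, once.
The state is a dict: "time_s": time; "q": joint angles; "qvel": joint speeds; "joint_efforts": joint torques, N m; "position": TCP position; "tool_rot": TCP orientation; "ft_force": force on the tool from outside, world axes, zero at the start; "wrist_torque": the same for the moment, N m; "grip_width": finger opening in m; "gripper_force": force on a finger pad.
Only numpy, scipy, OpenCV 4.12 (cv2) and the standard library are available. Lean on these libraries where they do the work, as an engineer would, in place of code of your own. Each camera call takes 0.05 s, during which the arm holds its last target. There are 200 camera calls.

## Working session

There is one attempt and no reset: what is moved stays moved. The work goes in short steps, Python scripts to look and compute and a tool call to move; the robot and the scene stay as the last step left them, time stands still between calls to the robot, and variables do not carry over. Pictures are saved under pics/ and viewed, at most 10 in all, crops included, and the job is handed in when it is done.

Besides the shell and the picture viewer there is one more tool, called by a JSON object that holds its "name" and its "arguments", one argument or row to a line. jog_arm: Moves the arm, as the interface text tells. Its arguments: {"type":"object","properties":{"hand":{"type":"array"},"travel":{"type":"array"},"yaw":{"type":"array"},"grip_force":{"type":"number"}},"required":["hand","travel","yaw"]}

```bash
mkdir -p pics; cat > h.py <<'E'
import numpy as np, cv2
from rig import env
def save(n,im): cv2.imwrite('pics/'+n+'.png',im[:,:,::-1])
def cam(name,st=None):
    c=env.calibration(name)
    K=np.array([[c['fx'],0,c['cx']],[0,c['fy'],c['cy']],[0,0,1]])
    if 'hand_eye' in c:
        H=np.array(c['hand_eye']); R0=np.array(st['tool_rot']); p0=np.array(st['position'])
        return K,R0@H[:3,:3],R0@H[:3,3]+p0
    return K,np.array(c['rotation']),np.array(c['position'])
def ray(C,uv):
    K,R,p=C; d=R@np.linalg.solve(K,[uv[0],uv[1],1.]); return p,d
def onz(C,uv,z):
    p,d=ray(C,uv); return p+d*(z-p[2])/d[2]
def two(C1,a,C2,b):
    p,d=ray(C1,a); q,e=ray(C2,b); s=np.linalg.lstsq(np.c_[d,-e],q-p,rcond=None)[0]
    A=p+d*s[0];B=q+e*s[1]; return (A+B)/2,np.linalg.norm(A-B)
def proj(C,X):
    K,R,p=C; v=K@(R.T@(np.array(X)-p)); return v[:2]/v[2]
E
python3 - <<'E'
from h import *
st=env.observe(); print(st, env.finger_overhang)
for n in ['scene','top','wrist']:
    im=env.get_image(n); save(n+'0',im); c=cam(n,st); print(n,c)
a=cv2.imread('pics/scene0.png');b=cv2.imread('pics/top0.png')
E
```

```text
{'time_s': 0.0, 'q': array([ 5.24082997e+01,  2.18414150e+01,  7.43845880e+01,  7.58866880e-04,
        8.38592744e+01, -1.23362503e+01]), 'qvel': array([-0.12607448, -0.07120455,  0.11852425,  0.04244735, -0.03167529,
       -0.01957526]), 'joint_efforts': array([ 8.92275557e-05, -4.48477471e+01, -2.31276190e+01, -2.50286876e-04,
        4.88364341e-03, -1.02706699e-05]), 'position': array([0.23446642, 0.49717131, 0.2172088 ]), 'tool_rot': array([[-9.04413805e-01,  4.26655395e-01, -9.18385358e-04],
       [ 4.26656255e-01,  9.04413107e-01, -1.17131811e-03],
       [ 3.30850565e-04, -1.45119113e-03, -9.99998892e-01]]), 'ft_force': array([0.75279519, 0.43784747, 0.45029891]), 'wrist_torque': array([-0.02171818,  0.00292557, -0.01571453]), 'gripper_force': 0.0, 'grip_width': 0.08554247621486993} 0.017
scene (array([[444.78623548,   0.        , 315.35452373],
       [  0.        , 444.78623548, 197.47347645],
       [  0.        ,   0.        ,   1.        ]]), array([[ 0.8232497 ,  0.30944627, -0.47592324],
       [ 0.56759303, -0.43406539,  0.69958945],
       [ 0.00990354, -0.84606752, -0.53298375]]), array([ 1.06518591, -0.75224621,  0.61839401]))
top (array([[362.35841983,   0.        , 314.70894418],
       [  0.        , 362.35841983, 199.88697035],
       [  0.        ,   0.        ,   1.        ]]), array([[-0.00116028, -0.9891305 ,  0.14703573],
       [-0.99935635, -0.00412495, -0.03563522],
       [ 0.0358544 , -0.14698244, -0.98848906]]), array([ 0.47383898, -0.07069977,  0.96120334]))
wrist (array([[334.61893369,   0.        , 319.10351398],
       [  0.        , 334.61893369, 200.38723005],
       [  0.        ,   0.        ,   1.        ]]), array([[ 0.42716007,  0.87131934,  0.24153028],
       [ 0.90417421, -0.41110256, -0.11603312],
       [-0.00180818,  0.26795017, -0.96343108]]), array([0.1734252 , 0.5254585 , 0.37359015]))
```

View pics/scene0.png

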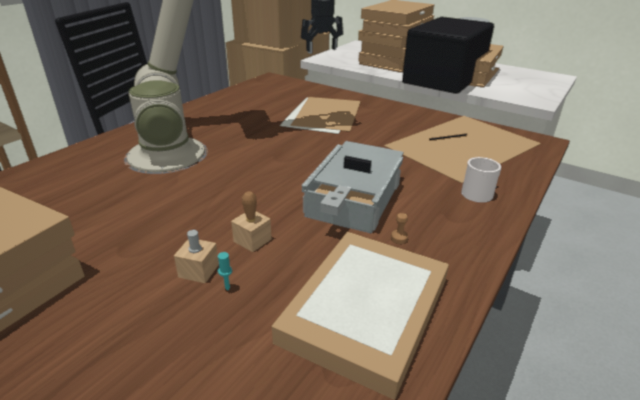

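View pics/top0.png

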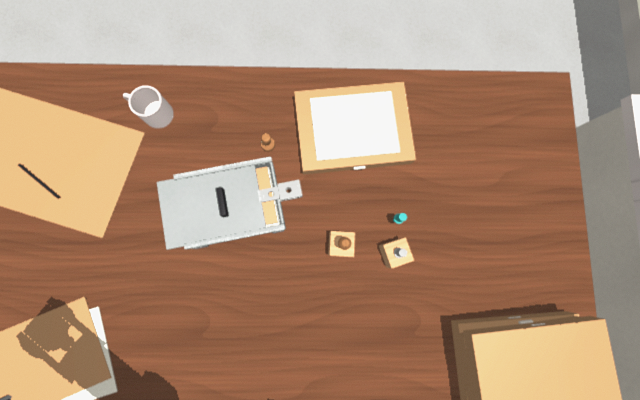

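Scene: steel pin (194,240) with a grey knob in a block, teal look-alike (225,268), awl (250,207), stamp (400,228), case with yoke (337,195) and handle (357,163). Top: pin (402,252), teal (401,217), awl (344,243), handle (222,202), yoke (290,189). Candidates for the pin: the grey one standing in a wooden block fits, the teal one is a decoy on the table. I'll confirm this in one enlarged crop.

```bash
python3 - <<'E'
import cv2,numpy as np
s=cv2.imread('pics/scene0.png');t=cv2.imread('pics/top0.png')
f=lambda im,x,y,w,h,k:cv2.resize(im[y:y+h,x:x+w],(w*k,h*k),interpolation=cv2.INTER_CUBIC)
# left col: scene pin (x160..260,y185..300) ; scene case ; top pin ; top case
A=f(s,165,185,80,75,5)[:300]; A=f(s,165,225,80,60,5); B=f(s,300,140,80,60,5)
B=f(s,295,140,112,84,4)[:, :400][:300]
C=f(t,370,200,80,60,5); D=f(t,225,155,80,60,5)
cv2.imwrite('pics/crop1.png',np.vstack([np.hstack([A,B]),np.hstack([C,D])]))
E
```

```text
(no output)
```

View pics/crop1.png

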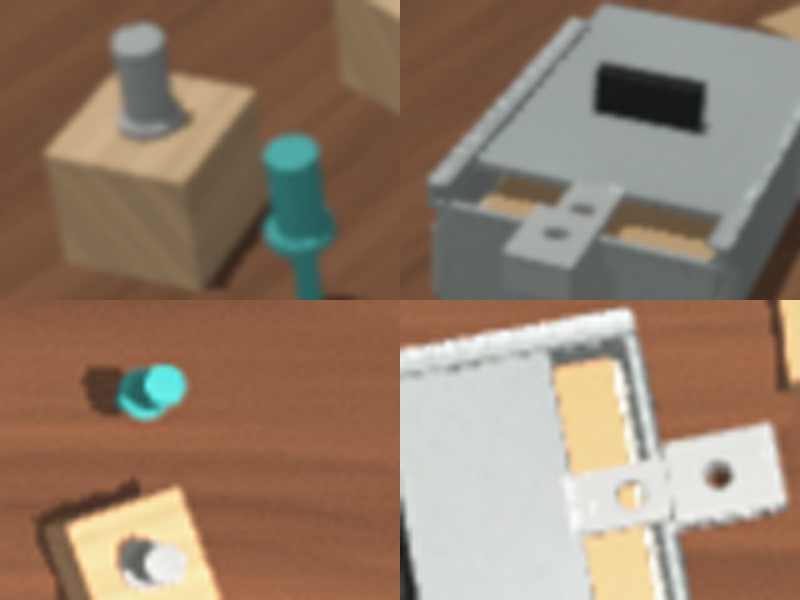

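The crop confirms it: the steel-grey pin stands in its block (top 402.8,252.4), while the teal look-alike stands free beside it. The yoke hole (top 288.6,189.8) and the eye (271,193.8) are clear.

```bash
python3 - <<'E'
from h import *
S=cam('scene');T=cam('top')
for n,a,b in [('knobtop',(192.2,232.6),(402.4,252.0)),('yoke',(333.9,197.9),(288.2,189.4)),('eye',(340.4,192.1),(270.6,193.4)),('handle',(358,157.5),(222,202))]:
    print(n,two(S,a,T,b))
y=onz(T,(288.2,189.4),.091);e=onz(T,(270.6,193.4),.082);k=onz(T,(402.4,252.0),.097)
t=cv2.imread('pics/top0.png')
m=(t.max(2)<50).astype('uint8');m[:,:205]=0;m[:,240:]=0;m[:180]=0;m[225:]=0
r=cv2.minAreaRect(cv2.findNonZero(m));print(r,m.sum())
h=onz(T,r[0],.112)
print(y,e,k,h,'yaw',[np.degrees(np.arctan2(*(v)[:2][::-1]))for v in(e-y,h-y,h-e)],np.linalg.norm((e-y)[:2]),np.linalg.norm((h-y)[:2]))
E
```

```text
knobtop (array([ 0.47719734, -0.31154912,  0.0963258 ]), np.float64(0.0015409121414911278))
yoke (array([ 0.62882688, -0.03753818,  0.0910001 ]), np.float64(3.8742117156778354e-05))
eye (array([0.6199881 , 0.00553422, 0.08155356]), np.float64(0.0007932203486042607))
handle (array([0.59608475, 0.11725009, 0.11671996]), np.float64(0.0060930010151612575))
((224.53794860839844, 201.95516967773438), (26.242372512817383, 3.238774061203003), 85.2363510131836) 39
[ 0.62881114 -0.0375499   0.091     ] [0.6202374  0.00573617 0.082     ] [ 0.47772584 -0.31078362  0.097     ] [0.59436407 0.11051959 0.112     ] yaw [np.float64(101.20365016438605), np.float64(103.096410878137), np.float64(103.87014214373905)] 0.04412700376570003 0.15202359260247983
```

{"name": "jog_arm", "arguments": {
  "hand": [0.085, 0.085, 0.085, 0.085, 0.085],
  "travel": [
    [0.036, -0.038, 0],
    [0.036, -0.038, 0],
    [0.036, -0.038, 0],
    [0.036, -0.038, 0],
    [0.036, -0.038, 0]
  ],
  "yaw": [0.064, 0.064, 0.064, 0.064, 0.064],
  "grip_force": 60
}}

```text
time_s: 0.78
position: [0.4156, 0.306, 0.2177]
tool_rot: [[-0.993, 0.118, -0.0], [0.118, 0.993, -0.0], [0.0, -0.0, -1.0]]
ft_force: [0.5, 0.5, 0.3]
grip_width: 0.0848
gripper_force: 0.0
```

{"name": "jog_arm", "arguments": {
  "hand": [0.085, 0.085, 0.085, 0.085, 0.085],
  "travel": [
    [0.036, -0.038, 0],
    [0.036, -0.038, 0],
    [0.036, -0.038, 0],
    [0.036, -0.038, 0],
    [0, 0, 0]
  ],
  "yaw": [0.064, 0.064, 0.064, 0.064, 0.064]
}}

```text
time_s: 1.4
position: [0.5605, 0.1526, 0.2168]
tool_rot: [[-0.981, -0.196, -0.001], [-0.196, 0.981, -0.0], [0.001, -0.0, -1.0]]
ft_force: [-0.7, 0.3, -0.4]
grip_width: 0.0853
gripper_force: 0.0
```

```bash
cat > look.py <<'E'
import sys
from h import *
st=env.observe();im=env.get_image('wrist');save(sys.argv[1],im)
np.savez('pics/'+sys.argv[1],position=st['position'],tool_rot=st['tool_rot'])
R=st['tool_rot'];print(st['time_s'],st['position'],'toolyaw(y)',np.degrees(np.arctan2(R[1,1],R[0,1])),'ft',st['ft_force'],st['grip_width'])
E
python3 look.py w1
```

```text
1.4 [0.56050816 0.15260094 0.21680336] toolyaw(y) 101.30129919791676 ft [-0.68813176  0.34704755 -0.42870601] 0.08531477342732594
```

View pics/w1.png

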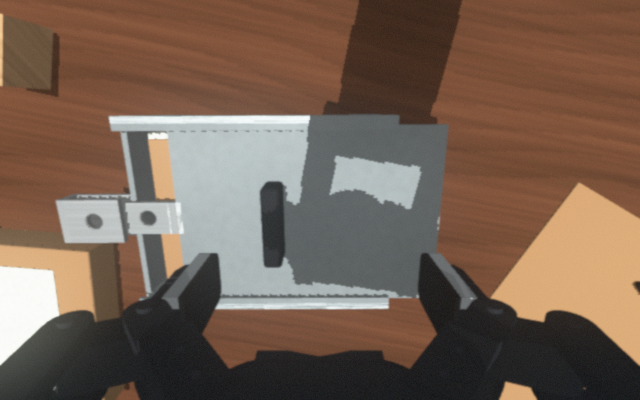

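Wrist view: yoke hole (94,221), eye (148,218), handle bar about (261–285, 182–268); the rails run almost along the image rows, so the yaw is close.

```bash
python3 - <<'E'
from h import *
st=np.load('pics/w1.npz'); C=cam('wrist',st); T=cam('top')
y=onz(C,(94,221),.091);e=onz(C,(148,218),.082);ya=onz(C,(110,123),.085);yb=onz(C,(310,121),.085)
print(y,e,'2view',two(C,(94,221),T,(288.2,189.4)),two(C,(148,218),T,(270.6,193.4)))
im=cv2.imread('pics/w1.png');m=(im.max(2)<45).astype('uint8');m[:,:240]=0;m[:,300:]=0;m[:175]=0;m[275:]=0
print(cv2.minAreaRect(cv2.findNonZero(m)))
sub=cv2.cvtColor(im,6)[175:275:6,252:296:2];print(sub)
f=lambda a,b:np.degrees(np.arctan2(*(a-b)[:2][::-1]))
print('yaw',f(e,y),f(yb,ya))
E
```

```text
[ 0.62893734 -0.03929904  0.091     ] [0.62059597 0.00354267 0.082     ] 2view (array([ 0.62812552, -0.03775855,  0.0933091 ]), np.float64(0.0005902355073448893)) (array([0.61936241, 0.00528939, 0.08553855]), np.float64(0.000624793321857274))
((281.5, 242.5), (19.02629852294922, 0.0), -93.01278686523438)
[[193 191 191 189 191 192 190 189 189 190 189 193 188 188 189 187 187 188
  187 189 192 190]
 [192 190 191 189 187 189 184 166 129 122 123 124 122 122 151 178 191 188
  189 190 190 193]
 [190 189 189 189 178 112  58  58  57  55  56  54  52  57  54  66 104 152
  187 191 192 190]
 [191 189 187 179  99  67  67  66  68  68  67  69  62  55  53  60  98 117
  181 192 191 189]
 [188 189 187 181 108  67  65  67  68  67  66  69  63  52  49  58  96 147
  187 188 189 189]
 [185 188 186 183 143  66  65  63  64  64  68  67  59  54  52  56  93 103
  101 102 107 120]
 [185 183 182 183 147  64  61  65  56  61  58  51  51  49  47  54  87  99
  102 100  98  99]
 [186 186 185 180 153  61  57  48  51  54  51  51  49  49  49  50  84 101
  100 101 103  99]
 [184 184 184 184 167  76  53  50  50  50  52  49  48  49  47  49  80 100
  103  99  99 100]
 [180 185 181 183 177  89  52  53  51  49  52  50  50  47  45  47  77 100
   99  98 100 101]
 [183 183 184 185 180 105  53  53  52  50  48  52  49  50  46  48  73 100
   98  97  99  99]
 [184 184 183 183 180 123  55  51  49  52  48  50  49  51  47  47  64  98
   99  99 101  97]
 [183 182 179 180 179 142  58  58  57  46  50  51  46  53  47  45  63  96
  101  97  98  97]
 [182 183 181 182 180 153  70  56  60  61  60  60  57  57  47  46  68  99
   99 101  98  98]
 [179 183 178 181 180 160  79  59  61  59  60  58  56  52  48  80 171 163
  118  99  97  97]
 [181 182 180 179 181 177 116  63  60  59  59  60  57  56  77 154 181 181
  177 128 101  99]
 [182 181 180 179 179 181 179 180 181 178 181 178 180 181 183 182 181 180
  179 181 150  99]]
yaw 101.01776125668924 101.82812285536428
```

```bash
python3 - <<'E'
from h import *
st=np.load('pics/w1.npz'); C=cam('wrist',st)
a=np.radians(101.5);h=np.array([.6288+.1606*np.cos(a),-.0385+.1606*np.sin(a),.114])
v=np.array([np.cos(a),np.sin(a),0]);u=np.array([v[1],-v[0],0])
print(h,[proj(C,h+s*.035*u+t*.008*v).round(1).tolist() for s in(-1,1) for t in (-1,1)],onz(C,(269,226),.114))
E
```

```text
[0.59678151 0.11887591 0.114     ] [[259.7, 188.1], [279.8, 188.0], [264.0, 268.1], [282.7, 268.0]] [0.59424491 0.11628864 0.114     ]
```

The predicted handle outline agrees with the picture, so handle top is at (0.597, 0.119).

{"name": "jog_arm", "arguments": {
  "hand": [0.06, 0.06, 0.06, 0.06, 0.06],
  "travel": [
    [0.018, -0.017, 0],
    [0.018, -0.017, 0],
    [0, 0, -0.03],
    [0, 0, -0.03],
    [0, 0, 0]
  ],
  "yaw": [0, 0, 0, 0, 0]
}}

```text
time_s: 2.08
position: [0.5934, 0.1217, 0.156]
tool_rot: [[-0.98, -0.198, -0.005], [-0.198, 0.98, -0.0], [0.005, 0.001, -1.0]]
ft_force: [0.8, 0.5, 0.4]
grip_width: 0.0596
gripper_force: 0.0
```

{"name": "jog_arm", "arguments": {
  "hand": [0.06, 0.06, 0.06, 0.06, 0.06],
  "travel": [
    [0.004, -0.003, -0.025],
    [0, 0, -0.024],
    [0, 0, 0],
    [0, 0, 0],
    [0, 0, 0]
  ],
  "yaw": [0, 0, 0, 0, 0]
}}

```text
time_s: 2.7
position: [0.5992, 0.1185, 0.1103]
tool_rot: [[-0.98, -0.198, 0.002], [-0.198, 0.98, 0.0], [-0.002, -0.0, -1.0]]
ft_force: [0.1, -0.8, 0.4]
grip_width: 0.0601
gripper_force: 0.0
```

{"name": "jog_arm", "arguments": {
  "hand": [0.01, 0.01, 0.01, 0.01, 0.01],
  "travel": [
    [0, 0, 0],
    [0, 0, 0],
    [0, 0, 0],
    [0, 0, 0],
    [0, 0, 0]
  ],
  "yaw": [0, 0, 0, 0, 0]
}}

```text
time_s: 3.32
position: [0.5986, 0.1184, 0.1088]
tool_rot: [[-0.98, -0.198, -0.0], [-0.198, 0.98, -0.0], [0.0, 0.0, -1.0]]
ft_force: [-0.5, 0.1, 0.7]
grip_width: 0.01
gripper_force: 0.0
```

```bash
python3 look.py w2; python3 - <<'E'
from h import *
st=env.observe(); im=env.get_image('scene')
c=cv2.resize(im[100:240,260:420],(640,560),interpolation=cv2.INTER_CUBIC)
w=cv2.imread('pics/w2.png')[:,:,::-1]
save('v2',np.hstack([c[:, :],cv2.resize(w[60:340,240:400],(160,280),interpolation=cv2.INTER_CUBIC).repeat(2,0)])[:560,:800])
E
```

```text
3.325 [0.59863688 0.11841985 0.10877521] toolyaw(y) 101.41614742574691 ft [-0.52431246  0.07433613  0.73419493] 0.00995511003998963
```

View pics/v2.png

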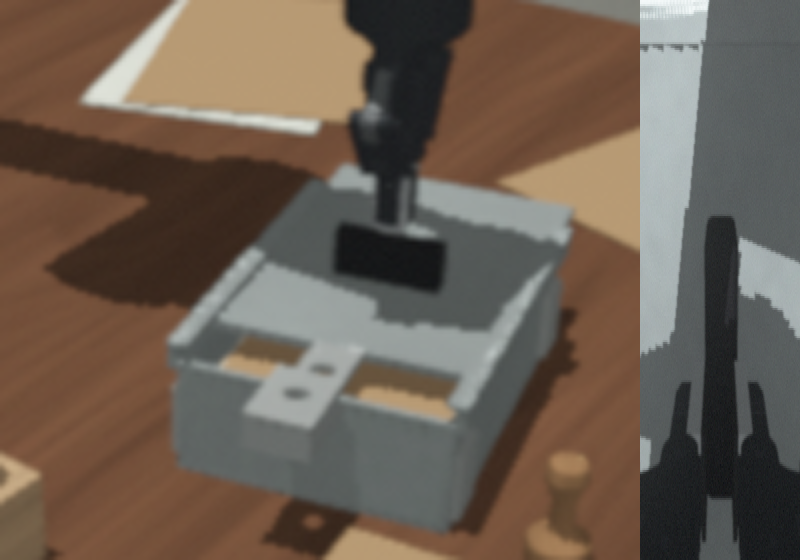

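View pics/w2.png

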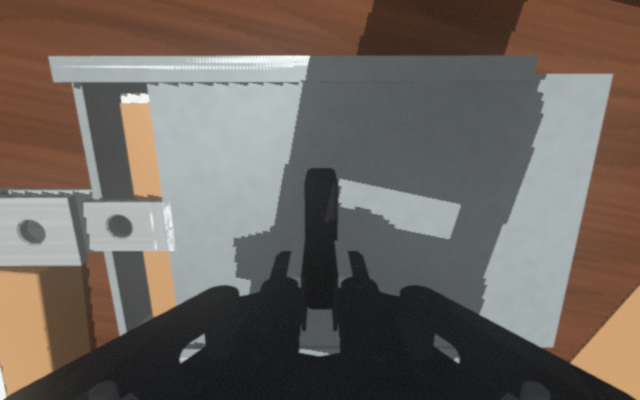

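```bash
python3 - <<'E'
from h import *
st=np.load('pics/w2.npz'); C=cam('wrist',st); R=st['tool_rot'];p=st['position']
for dz in (.017,0,-.002):
  print(dz,[proj(C,p+R@np.array([0,y,dz])).round(0).tolist() for y in(-.008,-.005,0,.005,.008)])
a=np.radians(101.5);v=np.array([np.cos(a),np.sin(a),0]);u=np.array([v[1],-v[0],0])
y=onz(C,(33,232),.091);e=onz(C,(119,226),.082);print(y,e,np.linalg.norm((y-e)[:2]))
h=y+.1606*v;h[2]=.114
print([proj(C,h+s*.035*u+t*.008*v).round(1).tolist() for s in(-1,1) for t in (-1,1)])
st=env.observe();print(st['grip_width'],st['gripper_force'],st['time_s'])
im=cv2.cvtColor(cv2.imread('pics/w2.png'),6)
for r in (255,270,280,290,300,310,325): print(r,im[r,264:376:4])
E
```

```text
0.017 [[306.0, 235.0], [312.0, 235.0], [321.0, 235.0], [330.0, 235.0], [335.0, 235.0]]
0 [[305.0, 247.0], [311.0, 247.0], [321.0, 247.0], [331.0, 247.0], [337.0, 247.0]]
-0.002 [[305.0, 249.0], [311.0, 249.0], [321.0, 248.0], [331.0, 248.0], [337.0, 248.0]]
[ 0.62899724 -0.03841532  0.091     ] [0.62032762 0.00326958 0.082     ] 0.042576917308496706
[[305.6, 178.0], [340.4, 177.9], [307.3, 311.0], [338.3, 311.0]]
0.009942464893592993 0.0 3.425
255 [90 89 88 69 36 40 40 89 91 91 38 32 29 32 29 26 27 31 70 88 91 72 33 32
 37 89 90 89]
270 [92 90 54 35 32 36 85 89 89 81 32 25 26 24 28 24 23 26 36 89 87 90 42 31
 36 32 81 88]
280 [ 85  45  36  35  32  35  37  35  80  85  29  29  27  29  21  23  26  24
  34 103  43  29  32  31  31  27  33  51]
290 [38 37 36 32 38 36 32 33 33 30 33 22 27 25 25 24 27 31 34 30 30 33 30 30
 31 29 28 32]
300 [36 35 32 33 30 29 32 31 31 33 32 27 20 28 26 24 24 27 30 29 30 34 28 30
 30 32 30 32]
310 [33 33 31 32 29 28 30 29 31 31 31 79 83 79 81 80 81 50 29 27 28 27 30 32
 28 28 29 26]
325 [30 31 30 24 34 29 30 29 29 43 33 87 89 86 89 86 88 72 37 31 30 28 30 26
 25 26 30 28]
```

```bash
python3 - <<'E'
from h import *
S=cam('scene'); st=np.load('pics/w2.npz'); C=cam('wrist',st); R=st['tool_rot'];p=st['position']
for dz in (.017,0,-.02,-.04,-.06):
  X=p+R@np.array([0,0,dz]); s=proj(S,X); print(dz,'scenecrop',((s-[260,100])*4).round(0),'wrist far/near edges',[proj(C,X+R@np.array([x,0,0])).round(0).tolist() for x in(-.011,.011)])
print(R.round(3).tolist())
T=cam('top')
im=env.get_image('top');t=cv2.resize(im[140:260,150:310],(800,600),interpolation=cv2.INTER_CUBIC);save('t3',t)
print([((proj(T,p+R@np.array([0,0,dz]))-[150,140])*5).round(0) for dz in(.017,-.04)])
E
```

```text
0.017 scenecrop [389. 267.] wrist far/near edges [[321.0, 253.0], [321.0, 216.0]]
0 scenecrop [391. 243.] wrist far/near edges [[321.0, 267.0], [321.0, 226.0]]
-0.02 scenecrop [393. 214.] wrist far/near edges [[321.0, 287.0], [321.0, 242.0]]
-0.04 scenecrop [395. 184.] wrist far/near edges [[322.0, 313.0], [322.0, 262.0]]
-0.06 scenecrop [397. 154.] wrist far/near edges [[322.0, 348.0], [322.0, 290.0]]
[[-0.98, -0.198, -0.0], [-0.198, 0.98, -0.0], [0.0, 0.0, -1.0]]
[array([365., 307.]), array([338., 289.])]
```

The fingers reached 10 mm without touching, although the picture shows the bar lined up with them. I'll close fully to test whether the pads are really free.

{"name": "jog_arm", "arguments": {
  "hand": [0, 0, 0, 0, 0],
  "travel": [
    [0, 0, 0],
    [0, 0, 0],
    [0, 0, 0],
    [0, 0, 0],
    [0, 0, 0]
  ],
  "yaw": [0, 0, 0, 0, 0]
}}

```text
time_s: 4.1
position: [0.5987, 0.1184, 0.1088]
tool_rot: [[-0.98, -0.198, 0.0], [-0.198, 0.98, 0.0], [-0.0, 0.0, -1.0]]
ft_force: [0.2, -0.3, -0.1]
grip_width: -0.0001
gripper_force: 0.0
```

```bash
python3 look.py w3; python3 - <<'E'
from h import *
im=env.get_image('scene');c=cv2.resize(im[110:185,310:410],(800,600),interpolation=cv2.INTER_CUBIC)
c=np.clip(c.astype(float)*2.5,0,255).astype('uint8')
w=cv2.imread('pics/w3.png')[:,:,::-1][150:350,240:400];w=np.clip(w.astype(float)*2.5,0,255).astype('uint8')
save('v3',np.hstack([cv2.resize(c,(400,300)),cv2.resize(w,(400,500))[:300]]) if 0 else np.hstack([cv2.resize(c,(480,500)),cv2.resize(w,(320,500))]))
E
```

```text
4.1 [0.59865713 0.11841734 0.10883026] toolyaw(y) 101.41235581228617 ft [ 0.16833814 -0.26245661 -0.07077742] -9.07087001082383e-05
```

View pics/v3.png

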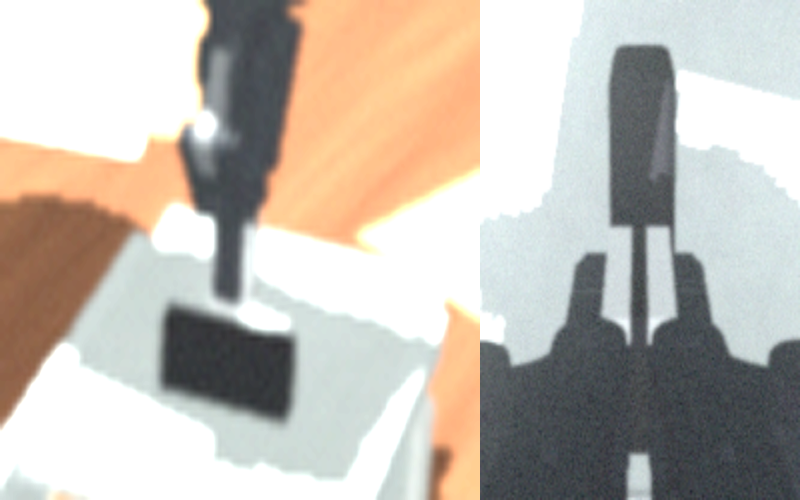

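Clear now: the shut pads' tips (wrist about (320,240), scene about (357.5,155)) sit above the bar, not around it. The tips are higher than the stated overhang says, so I'll measure their real height.

```bash
python3 - <<'E'
from h import *
S=cam('scene'); st=np.load('pics/w3.npz'); C=cam('wrist',st); R=st['tool_rot'];p=st['position']
X,r=two(S,(357.5,155),C,(320,240));print(X,r,'in tool',R.T@(X-p))
# pad width check at wrist: outer edges of pads bottom cols
for dz in(-.01,-.015,-.02,-.025):
  X=[p+R@np.array([x,0,dz]) for x in(-.011,0,.011)]
  print(dz,[proj(S,x).round(1).tolist() for x in X],[proj(C,x).round(1).tolist() for x in X])
im=cv2.cvtColor(cv2.imread('pics/w3.png'),6);print(im[232:250:2,296:344:4])
E
```

```text
[0.59314247 0.11832753 0.12165521] 0.007317464348843404 in tool [ 0.00542311  0.00100334 -0.01282506]
-0.01 [[362.2, 157.9], [358.0, 157.1], [353.8, 156.3]] [[321.2, 276.2], [321.2, 255.3], [321.2, 233.7]]
-0.015 [[362.4, 156.1], [358.1, 155.3], [353.9, 154.4]] [[321.2, 281.4], [321.3, 260.0], [321.3, 237.7]]
-0.02 [[362.5, 154.3], [358.2, 153.5], [354.0, 152.6]] [[321.3, 286.9], [321.3, 264.9], [321.4, 242.0]]
-0.025 [[362.6, 152.4], [358.4, 151.6], [354.1, 150.8]] [[321.4, 292.7], [321.4, 270.1], [321.4, 246.6]]
[[89 87 72 35 36 34 32 36 35 36 41 85]
 [89 87 75 35 33 34 34 34 30 33 44 87]
 [88 89 73 33 36 29 31 37 34 34 40 88]
 [89 86 76 36 34 34 36 32 31 35 41 88]
 [91 89 79 59 58 43 26 53 58 58 43 90]
 [90 86 88 88 89 51 33 86 88 88 44 89]
 [89 87 89 90 89 48 32 83 87 88 47 86]
 [89 87 89 90 87 50 33 83 86 88 44 85]
 [88 88 89 89 91 45 35 86 88 87 47 86]]
```

The tips lie about 17 mm behind the reported TCP: both cameras agree, and it explains the empty close. I'll use tip z = TCP z + 0.017 (shut). For the handle, the target TCP z is 0.075.

{"name": "jog_arm", "arguments": {
  "hand": [0.05, 0.05, 0.05, 0.05, 0.05],
  "travel": [
    [0, 0, 0],
    [0, 0, 0],
    [0, 0, 0],
    [-0.001, 0, -0.012],
    [0, 0, -0.01]
  ],
  "yaw": [0, 0, 0, 0, 0]
}}

```text
time_s: 4.82
position: [0.5972, 0.1184, 0.0857]
tool_rot: [[-0.98, -0.198, -0.001], [-0.198, 0.98, -0.0], [0.001, 0.0, -1.0]]
ft_force: [-0.0, 0.1, -0.0]
grip_width: 0.0496
gripper_force: 0.0
```

{"name": "jog_arm", "arguments": {
  "hand": [0.05, 0.05, 0.05, 0.01, 0.01],
  "travel": [
    [0, 0, -0.006],
    [0, 0, -0.004],
    [0, 0, 0],
    [0, 0, 0],
    [0, 0, 0]
  ],
  "yaw": [0, 0, 0, 0, 0]
}}

```text
time_s: 5.45
position: [0.5978, 0.1185, 0.0773]
tool_rot: [[-0.98, -0.198, 0.001], [-0.198, 0.98, 0.0], [-0.001, 0.0, -1.0]]
ft_force: [-6.2, 2.2, 16.3]
grip_width: 0.0151
gripper_force: 59.9
```

{"name": "jog_arm", "arguments": {
  "hand": [0.01, 0.01, 0.01, 0.01, 0.01],
  "travel": [
    [0, 0, 0],
    [0, 0, 0],
    [0, 0, 0],
    [0, 0, 0],
    [0, 0, 0]
  ],
  "yaw": [0, 0, 0, 0, 0]
}}

```text
time_s: 6.08
position: [0.5978, 0.1184, 0.0773]
tool_rot: [[-0.98, -0.198, 0.001], [-0.198, 0.98, 0.0], [-0.001, -0.0, -1.0]]
ft_force: [-2.6, 0.0, 5.4]
grip_width: 0.0145
gripper_force: 60.0
```

{"name": "jog_arm", "arguments": {
  "hand": [0.01, 0.01, 0.01, 0.01, 0.01],
  "travel": [
    [0.0016, -0.0078, 0],
    [0.0016, -0.0078, 0],
    [0.0016, -0.0078, 0],
    [0.0016, -0.0078, 0],
    [0.0016, -0.0078, 0]
  ],
  "yaw": [0, 0, 0, 0, 0]
}}

```text
time_s: 6.7
position: [0.6057, 0.0798, 0.0773]
tool_rot: [[-0.98, -0.198, 0.0], [-0.198, 0.98, 0.001], [-0.001, 0.001, -1.0]]
ft_force: [-2.7, 2.9, 5.2]
grip_width: 0.0146
gripper_force: 60.3
```

{"name": "jog_arm", "arguments": {
  "hand": [0.01, 0.01, 0.01, 0.01, 0.01],
  "travel": [
    [0.0004, -0.002, 0],
    [0.0002, -0.001, 0],
    [0, 0, 0],
    [0, 0, 0],
    [0, 0, 0]
  ],
  "yaw": [0, 0, 0, 0, 0]
}}

```text
time_s: 7.32
position: [0.6063, 0.0767, 0.0773]
tool_rot: [[-0.98, -0.198, 0.001], [-0.198, 0.98, 0.0], [-0.001, 0.0, -1.0]]
ft_force: [-2.2, 1.0, 6.2]
grip_width: 0.0148
gripper_force: 60.2
```

{"name": "jog_arm", "arguments": {
  "hand": [0.01, 0.01, 0.01, 0.01, 0.01],
  "travel": [
    [0.0002, -0.001, 0],
    [0, 0, 0],
    [0.0002, -0.001, 0],
    [0, 0, 0],
    [0, 0, 0]
  ],
  "yaw": [0, 0, 0, 0, 0]
}}

```text
time_s: 7.95
position: [0.6064, 0.0763, 0.0773]
tool_rot: [[-0.98, -0.198, 0.0], [-0.198, 0.98, 0.003], [-0.001, 0.003, -1.0]]
ft_force: [-2.7, 9.6, 5.9]
grip_width: 0.0148
gripper_force: 60.3
```

{"name": "jog_arm", "arguments": {
  "hand": [0.01, 0.01, 0.01, 0.01, 0.01],
  "travel": [
    [0.0002, -0.001, 0],
    [0, 0, 0],
    [0, 0, 0],
    [0, 0, 0],
    [0, 0, 0]
  ],
  "yaw": [0, 0, 0, 0, 0]
}}

```text
time_s: 8.57
position: [0.6064, 0.0763, 0.0773]
tool_rot: [[-0.98, -0.199, -0.0], [-0.199, 0.98, 0.004], [-0.001, 0.004, -1.0]]
ft_force: [-2.5, 13.1, 6.3]
grip_width: 0.0149
gripper_force: 60.5
```

The lid is against its stop: 43 mm travelled, position stalled while the force rose to 13 N. Now I release and rise.

{"name": "jog_arm", "arguments": {
  "hand": [0.04, 0.04, 0.04, 0.05, 0.05],
  "travel": [
    [0, 0, 0],
    [0, 0, 0],
    [0, 0, 0],
    [0, 0, 0.03],
    [0, 0, 0.06]
  ],
  "yaw": [0, 0, 0, 0, 0]
}}

```text
time_s: 9.2
position: [0.6058, 0.0731, 0.1657]
tool_rot: [[-0.98, -0.197, -0.006], [-0.197, 0.98, 0.0], [0.005, 0.001, -1.0]]
ft_force: [-0.2, -1.0, 0.7]
grip_width: 0.0499
gripper_force: 0.0
```

{"name": "jog_arm", "arguments": {
  "hand": [0.05, 0.05, 0.05, 0.05, 0.05],
  "travel": [
    [0, 0, 0.03],
    [-0.02, -0.05, 0],
    [-0.02, -0.06, 0],
    [-0.02, -0.06, 0],
    [-0.02, -0.06, 0]
  ],
  "yaw": [0, 0, 0, 0, 0]
}}

```text
time_s: 9.82
position: [0.5267, -0.1564, 0.1969]
tool_rot: [[-0.98, -0.198, 0.0], [-0.198, 0.98, -0.0], [-0.0, -0.0, -1.0]]
ft_force: [1.7, -0.4, 0.1]
grip_width: 0.05
gripper_force: 0.0
```

```bash
python3 look.py w4;  python3 - <<'E'
from h import *
save('t4',env.get_image('top'))
E
```

```text
9.825 [ 0.52665111 -0.15643227  0.19692567] toolyaw(y) 101.4039727154509 ft [ 1.72111318 -0.43364325  0.14891849] 0.049970189201067
```

View pics/w4.png

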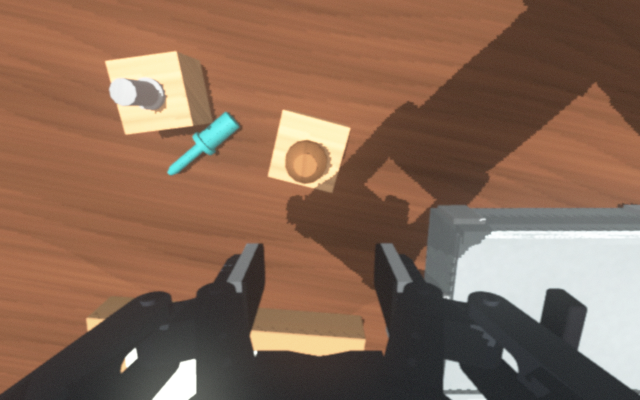

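Wrist view: steel pin knob top (122,93) in its block, awl (307,160), teal decoy lying at (205,143), lid shut at the right.

```bash
python3 - <<'E'
from h import *
S=cam('scene');T=cam('top'); st=np.load('pics/w4.npz'); C=cam('wrist',st)
im=cv2.imread('pics/w4.png');g=cv2.cvtColor(im,6);hsv=cv2.cvtColor(im,40)
m=((hsv[...,1]<45)&(g>165)).astype('uint8');m[:,:100]=0;m[:,170:]=0;m[:70]=0;m[120:]=0
n,l,s,c=cv2.connectedComponentsWithStats(m);print(s,c)
t=cv2.imread('pics/top0.png');ht=cv2.cvtColor(t,40)
mt=((ht[...,1]<30)&(t.min(2)>200)).astype('uint8');mt[:,:390]=0;mt[:,412:]=0;mt[:240]=0;mt[262:]=0
n,l,s2,c2=cv2.connectedComponentsWithStats(mt);print(s2,c2)
w=(122.5,92.5)
print('WT',two(C,w,T,(402.4,252.0)),'WS',two(C,w,S,(192.2,232.6)))
print('W',onz(C,w,.097),'T',onz(T,(402.4,252),.097),'S',onz(S,(192.2,232.6),.097))
E
```

```text
[[     0      0    640    400 255235]
 [   138     77     25     19    152]
 [   109     78     28     28    600]
 [   139    106      5      3     12]
 [   145    108      1      1      1]] [[320.07212569 199.828319  ]
 [151.75        83.11184211]
 [122.47166667  91.32666667]
 [141.41666667 106.83333333]
 [145.         108.        ]]
[[     0      0    640    400 255943]
 [   399    249      8      8     49]
 [   395    254      5      4      8]] [[319.48167756 199.48810477]
 [402.6122449  252.42857143]
 [396.625      255.875     ]]
WT (array([ 0.47772023, -0.30802361,  0.10689919]), np.float64(8.014787643253853e-05)) WS (array([ 0.47831444, -0.31317314,  0.09781694]), np.float64(0.00025232262087463786))
W [ 0.47846136 -0.31352927  0.097     ] T [ 0.47772584 -0.31078362  0.097     ] S [ 0.47725974 -0.31253121  0.097     ]
```

{"name": "jog_arm", "arguments": {
  "hand": [0.05, 0.05, 0.05, 0.05, 0.05],
  "travel": [
    [-0.016, -0.052, 0],
    [-0.016, -0.052, 0],
    [-0.016, -0.052, 0],
    [0, 0, -0.04],
    [0, 0, -0.04]
  ],
  "yaw": [0, 0, 0, 0, 0]
}}

```text
time_s: 10.55
position: [0.4795, -0.3109, 0.1159]
tool_rot: [[-0.98, -0.197, 0.001], [-0.197, 0.98, -0.001], [-0.001, -0.001, -1.0]]
ft_force: [0.8, 0.5, -0.2]
grip_width: 0.05
gripper_force: 0.0
```

{"name": "jog_arm", "arguments": {
  "hand": [0.05, 0.05, 0.05, 0.05, 0.05],
  "travel": [
    [0, 0, 0],
    [0, 0, 0],
    [0, 0, 0],
    [0, 0, 0],
    [0, 0, 0]
  ],
  "yaw": [0, 0, 0, 0, 0]
}}

```text
time_s: 11.18
position: [0.4797, -0.3105, 0.1173]
tool_rot: [[-0.98, -0.198, 0.001], [-0.198, 0.98, -0.001], [-0.0, -0.001, -1.0]]
ft_force: [-0.1, -0.6, -0.0]
grip_width: 0.05
gripper_force: 0.0
```

```bash
python3 look.py w5; python3 - <<'E'
from h import *
st=np.load('pics/w5.npz'); C=cam('wrist',st)
im=cv2.imread('pics/w5.png');g=cv2.cvtColor(im,6);hsv=cv2.cvtColor(im,40)
print(proj(C,[.478,-.312,.097]))
m=((hsv[...,1]<45)&(g>150)).astype('uint8')
n,l,s,c=cv2.connectedComponentsWithStats(m)
for i in range(1,n):
  if s[i,4]>80: print(s[i],c[i],onz(C,c[i],.097))
E
```

```text
11.175 [ 0.47970716 -0.3105244   0.11732999] toolyaw(y) 101.41868334068378 ft [-0.11188458 -0.63639838 -0.01782683] 0.05001747178104456
[318.94206231 229.07450529]
```

View pics/w5.png

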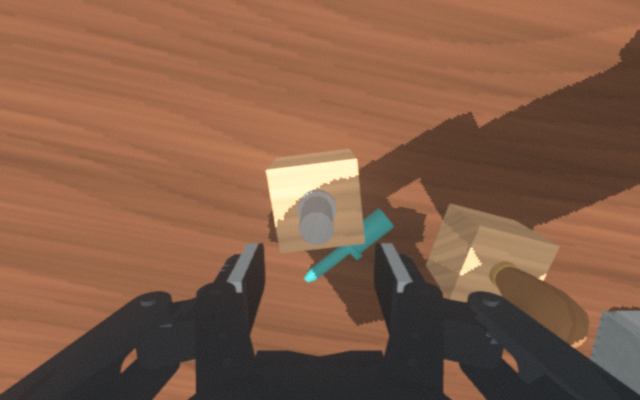

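Pin knob top is at (317,228), against a prediction of (319,229): aligned between the fingers. Descending.

{"name": "jog_arm", "arguments": {
  "hand": [0.05, 0.05, 0.05, 0.05, 0.05],
  "travel": [
    [-0.002, -0.002, -0.02],
    [0, 0, -0.02],
    [0, 0, -0.015],
    [0, 0, -0.01],
    [0, 0, 0]
  ],
  "yaw": [0, 0, 0, 0, 0]
}}

```text
time_s: 11.85
position: [0.4775, -0.3124, 0.0514]
tool_rot: [[-0.98, -0.198, -0.001], [-0.198, 0.98, 0.001], [0.001, 0.001, -1.0]]
ft_force: [0.3, -0.1, -0.1]
grip_width: 0.0499
gripper_force: 0.0
```

{"name": "jog_arm", "arguments": {
  "hand": [0.05, 0.05, 0.01, 0.01, 0.01],
  "travel": [
    [0, 0, -0.003],
    [0, 0, 0],
    [0, 0, 0],
    [0, 0, 0],
    [0, 0, 0]
  ],
  "yaw": [0, 0, 0, 0, 0]
}}

```text
time_s: 12.48
position: [0.4777, -0.3126, 0.0492]
tool_rot: [[-0.98, -0.198, 0.0], [-0.198, 0.98, -0.0], [-0.0, -0.001, -1.0]]
ft_force: [-0.4, 0.8, 3.4]
grip_width: 0.0185
gripper_force: 58.5
```

{"name": "jog_arm", "arguments": {
  "hand": [0.01, 0.01, 0.01, 0.01, 0.01],
  "travel": [
    [0, 0, 0],
    [0, 0, 0],
    [0, 0, 0],
    [0, 0, 0],
    [0, 0, 0]
  ],
  "yaw": [0, 0, 0, 0, 0]
}}

```text
time_s: 13.1
position: [0.4777, -0.3126, 0.0492]
tool_rot: [[-0.98, -0.198, 0.0], [-0.198, 0.98, -0.0], [-0.0, -0.001, -1.0]]
ft_force: [-0.1, 0.7, 5.8]
grip_width: 0.0188
gripper_force: 58.5
```

{"name": "jog_arm", "arguments": {
  "hand": [0.01, 0.01, 0.01, 0.01, 0.01],
  "travel": [
    [0, 0, 0.02],
    [0, 0, 0.03],
    [0, 0, 0.04],
    [0, 0, 0.04],
    [0, 0, 0.02]
  ],
  "yaw": [0, 0, 0, 0, 0]
}}

```text
time_s: 13.72
position: [0.4778, -0.3127, 0.2006]
tool_rot: [[-0.98, -0.198, 0.002], [-0.198, 0.98, -0.002], [-0.001, -0.002, -1.0]]
ft_force: [0.5, -0.4, -1.1]
grip_width: 0.019
gripper_force: 58.6
```

{"name": "jog_arm", "arguments": {
  "hand": [0.01, 0.01, 0.01, 0.01, 0.01],
  "travel": [
    [0.03, 0.05, 0],
    [0.03, 0.05, 0],
    [0.03, 0.05, 0],
    [0.03, 0.05, 0],
    [0, 0, 0]
  ],
  "yaw": [0, 0, 0, 0, 0]
}}

```text
time_s: 14.35
position: [0.5986, -0.1088, 0.1979]
tool_rot: [[-0.979, -0.203, -0.001], [-0.203, 0.979, 0.001], [0.001, 0.001, -1.0]]
ft_force: [0.1, -1.1, -1.5]
grip_width: 0.0185
gripper_force: 58.8
```

{"name": "jog_arm", "arguments": {
  "hand": [0.01, 0.01, 0.01, 0.01, 0.01],
  "travel": [
    [0, 0, 0],
    [0, 0, 0],
    [0, 0, 0],
    [0, 0, 0],
    [0, 0, 0]
  ],
  "yaw": [0, 0, 0, 0, 0]
}}

```text
time_s: 14.98
position: [0.5975, -0.1127, 0.1989]
tool_rot: [[-0.98, -0.197, 0.0], [-0.197, 0.98, -0.0], [-0.0, -0.0, -1.0]]
ft_force: [-0.0, 0.5, -0.3]
grip_width: 0.0183
gripper_force: 58.8
```

```bash
python3 look.py w6; python3 - <<'E'
from h import *
S=cam('scene'); st=env.observe();p=st['position']
s=env.get_image('scene');save('s6',s)
t=proj(S,p+[0,0,.0068-.0225]);print(t,proj(S,p+[0,0,.0068-.045]))
x,y=int(t[0])-40,int(t[1])-50
c=cv2.resize(s[y:y+100,x:x+80],(400,500),interpolation=cv2.INTER_CUBIC)
w=cv2.imread('pics/w6.png')[:,:,::-1][150:310,256:384]
save('v6',np.hstack([c,cv2.resize(w,(400,500),interpolation=cv2.INTER_CUBIC)]));print('orig',x,y)
E
```

```text
14.975 [ 0.59746803 -0.11271112  0.19887307] toolyaw(y) 101.38857591678803 ft [-0.04473034  0.47067413 -0.26986633] 0.01834837464060675
[302.39140453 170.80246885] [302.45304963 180.41622693]
orig 262 120
```

View pics/v6.png

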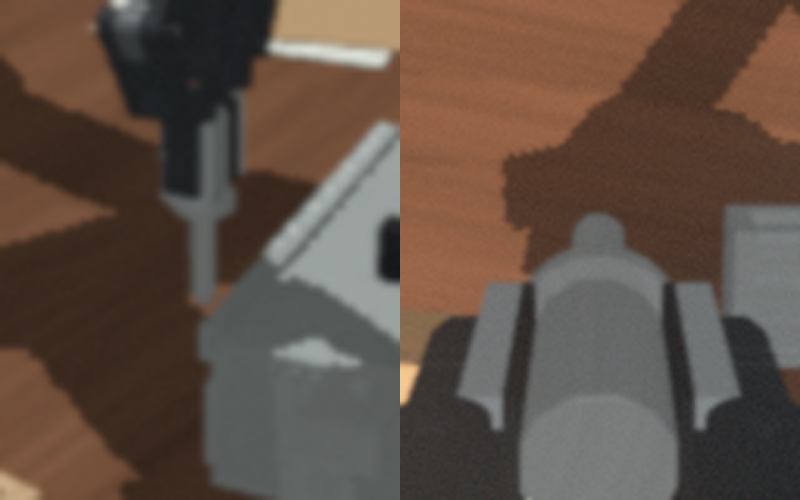

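The pin is held upright: tip at scene (302.0,180.2) against a prediction of (302.4,180.4), wrist column 320, centred. I'll check tip offset and yoke hole numerically.

```bash
python3 - <<'E'
from h import *
st=np.load('pics/w6.npz'); C=cam('wrist',st); R=st['tool_rot'];p=st['position']
for n,x,z in[('tip',.0025,-.045),('taper',.005,-.039),('collar top',.013,.005),('collar bot',.013,0),('knobtop +',.01,.041)]:
    print(n,proj(C,p+R@np.array([x,0,0])+[0,0,.0068+z]).round(1))
h=proj(C,[.629,-.0385,.091]);print('hole pred',h)
im=cv2.imread('pics/w6.png');g=cv2.cvtColor(im,6)
x,y=h.round().astype(int);print(x-24,y-24);print(g[y-24:y+25:3,x-24:x+25:3])
s=cv2.cvtColor(cv2.imread('pics/t4.png'),6);T=cam('top');q=proj(T,[.629,-.0385,.091]);print(q);x,y=q.round().astype(int);print(x-6,y-6);print(s[y-6:y+7,x-6:x+7])
E
```

```text
tip [320.7 218. ]
taper [320.8 217.3]
collar top [321.3 231. ]
collar bot [321.2 227.3]
knobtop + [321.8 274.6]
hole pred [398.45295577 245.47865845]
374 221
[[115 115 118 119 117 117 117 117 117 117 118 117 117 117 119 119 160]
 [121 117 119 119 119 120 118 119 123 121 122 119 119 122 123 120 169]
 [122 121 126 124 126 126 125 127 126 125 126 125 124 127 126 129 223]
 [122 123 121 122 122 120 122 124 122 125 123 121 125 125 125 139 225]
 [119 122 120 119 122 122 121 121 121 122 123 123 123 123 124 128 202]
 [121 120 123 122 124 122 124 123 121 125 125 124 123 123 125 124 126]
 [123 122 123 125 125 124 108  75  86 112 120 126 127 126 127 125 124]
 [118 120 120 124 122 110  73  85 111 104 113 122 123 126 124 126 123]
 [119 119 120 121 120 114 118 118 110 107 107 117 121 123 122 122 125]
 [121 121 118 120 121 115 111 108 115 110 106 121 123 125 121 125 125]
 [119 124 121 121 119 121 113 109 106 109 121 124 124 124 124 124 125]
 [119 118 120 119 118 119 117 118 118 119 120 120 123 119 121 123 124]
 [108 121 116 120 120 120 123 119 120 122 119 120 121 123 121 122 121]
 [ 85 119 118 120 1
[... 317 characters left out ...]
24 225 225 226 226 226 224 226 223 224]
 [225 227 227 226 225 224 225 222 223 224 223 222 222]
 [226 225 225 224 224 224 223 225 223 223 223 224 224]
 [223 224 224 222 219 211 219 224 226 225 224 225 224]
 [225 227 223 200 170 154 165 186 221 226 225 225 224]
 [226 225 209 162 131 109 110 130 200 224 225 225 226]
 [226 225 195 143 107  83  79  94 172 220 224 225 225]
 [227 226 199 137  97  66  57  74 159 219 227 227 226]
 [225 225 214 161 115  72  66 109 190 224 228 228 229]
 [227 228 226 209 169 132 136 192 224 227 228 227 226]
 [227 229 229 227 219 209 210 227 228 228 226 226 227]
 [227 228 229 228 228 227 227 228 228 227 227 227 228]
 [227 227 227 227 227 228 228 229 227 228 230 231 229]]
```

{"name": "jog_arm", "arguments": {
  "hand": [0.01, 0.01, 0.01, 0.01, 0.01],
  "travel": [
    [0.0105, 0.025, 0],
    [0.0105, 0.025, 0],
    [0.0105, 0.024, 0],
    [0, 0, -0.03],
    [0, 0, -0.02]
  ],
  "yaw": [0, 0, 0, 0, 0]
}}

```text
time_s: 15.7
position: [0.6288, -0.0379, 0.1476]
tool_rot: [[-0.98, -0.199, -0.001], [-0.199, 0.98, 0.0], [0.001, 0.0, -1.0]]
ft_force: [0.7, -0.2, -0.6]
grip_width: 0.0187
gripper_force: 58.9
```

{"name": "jog_arm", "arguments": {
  "hand": [0.01, 0.01, 0.01, 0.01, 0.01],
  "travel": [
    [0, 0, 0],
    [0, 0, 0],
    [0, 0, 0],
    [0, 0, 0],
    [0, 0, 0]
  ],
  "yaw": [0, 0, 0, 0, 0]
}}

```text
time_s: 16.32
position: [0.6291, -0.0385, 0.1491]
tool_rot: [[-0.98, -0.198, 0.0], [-0.198, 0.98, -0.0], [-0.0, -0.0, -1.0]]
ft_force: [0.1, 0.2, -0.6]
grip_width: 0.0189
gripper_force: 58.9
```

```bash
python3 look.py w7; python3 - <<'E'
from h import *
S=cam('scene'); st=env.observe();p=st['position']
g=cv2.cvtColor(env.get_image('scene'),7);h=proj(S,[.629,-.0388,.091]);t=proj(S,p+[0,0,.0068-.045]);print(h,t)
x,y=h.round().astype(int);print(x-12,y-12);print(g[y-12:y+8,x-12:x+14])
E
```

```text
16.325 [ 0.62912391 -0.0385152   0.14911581] toolyaw(y) 101.41247083036188 ft [ 0.14483609  0.2230303  -0.59766565] 0.018912459367039107
[333.65118078 198.1725466 ] [334.04761384 190.50282658]
322 186
[[ 89  89  89  89  89  89  90  91  97 104  99  99 101 103 123 152 159 160
  161 161 161 160 160 159 160 160]
 [ 88  88  88  88  89  91  99 112 125 134 117 103 101 103 124 153 160 160
  160 160 160 160 159 159 159 155]
 [ 88  89  90  92  99 114 128 147 153 152 133 109 102 109 132 155 160 160
  160 160 160 160 160 159 154 141]
 [ 88  90  98 114 130 149 156 160 162 159 148 119 107 119 144 158 161 160
  160 160 160 159 156 149 139 114]
 [ 89  92 111 140 155 161 161 157 156 158 154 137 124 136 154 160 161 160
  159 159 158 155 141 119 105  91]
 [ 90  91 101 126 148 153 148 137 134 144 153 154 148 149 156 159 160 159
  156 150 147 139 114  94  87  86]
 [ 93  92  94 100 111 115 113 106 106 113 131 150 147 136 141 148 150 149
  140 119 110 105  92  86  85  86]
 [ 93  94  94  94  95  94  96  96  96  97 104 115 115 107 109 113 114 113
  107  95  90  88  88  86  86  85]
 [ 91  92  93  93  94  95  
[... 581 characters left out ...]
91  93  93
   94  93  92  91  91  90  91  90]
 [144 164 171 171 167 154 126 102  94  93  93  94  94  94  94  93  93  93
   94  93  92  92  93  92  91  91]
 [161 170 171 171 170 167 153 125 100  94  93  93  93  93  93  92  93  92
   93  93  92  94  93  93  92  91]
 [160 166 168 170 170 170 166 149 113  95  94  93  93  93  94  92  93  93
   92  92  93  94  94  93  92  93]
 [139 148 154 159 163 166 167 158 128 100  94  93  93  93  93  93  94  93
   92  93  93  93  93  92  92  93]
 [114 119 121 127 139 149 154 154 141 110  95  94  93  93  93  94  94  92
   92  94  93  93  92  93  93  93]
 [107 106 106 106 113 119 120 124 122 105  97  95  95  95  95  94  93  92
   92  93  93  92  92  93  93  93]]
```

The tip is at scene column 334 and the hole at 333.9: aligned. Lowering in stages while watching the force.

{"name": "jog_arm", "arguments": {
  "hand": [0.01, 0.01, 0.01, 0.01, 0.01],
  "travel": [
    [0, 0, -0.008],
    [0, 0, -0.006],
    [0, 0, -0.006],
    [0, 0, -0.005],
    [0, 0, 0]
  ],
  "yaw": [0, 0, 0, 0, 0]
}}

```text
time_s: 17.05
position: [0.6289, -0.0385, 0.1233]
tool_rot: [[-0.98, -0.198, -0.001], [-0.198, 0.98, 0.0], [0.001, 0.0, -1.0]]
ft_force: [0.3, -0.4, -1.3]
grip_width: 0.0184
gripper_force: 58.9
```

{"name": "jog_arm", "arguments": {
  "hand": [0.01, 0.01, 0.01, 0.01, 0.01],
  "travel": [
    [0, 0, -0.004],
    [0, 0, -0.004],
    [0, 0, -0.004],
    [0, 0, 0],
    [0, 0, 0]
  ],
  "yaw": [0, 0, 0, 0, 0]
}}

```text
time_s: 17.68
position: [0.6292, -0.0385, 0.1119]
tool_rot: [[-0.98, -0.198, 0.0], [-0.198, 0.98, -0.0], [-0.0, -0.0, -1.0]]
ft_force: [1.0, 0.8, -1.1]
grip_width: 0.0187
gripper_force: 58.9
```

{"name": "jog_arm", "arguments": {
  "hand": [0.01, 0.01, 0.01, 0.01, 0.01],
  "travel": [
    [0, 0, -0.004],
    [0, 0, -0.004],
    [0, 0, -0.004],
    [0, 0, 0],
    [0, 0, 0]
  ],
  "yaw": [0, 0, 0, 0, 0]
}}

```text
time_s: 18.3
position: [0.6291, -0.0385, 0.0999]
tool_rot: [[-0.98, -0.198, 0.0], [-0.198, 0.98, -0.0], [-0.0, -0.0, -1.0]]
ft_force: [-0.2, -0.9, -1.3]
grip_width: 0.0183
gripper_force: 58.9
```

{"name": "jog_arm", "arguments": {
  "hand": [0.01, 0.01, 0.01, 0.01, 0.01],
  "travel": [
    [0, 0, -0.005],
    [0, 0, -0.005],
    [0, 0, -0.003],
    [0, 0, -0.001],
    [0, 0, 0]
  ],
  "yaw": [0, 0, 0, 0, 0]
}}

```text
time_s: 18.92
position: [0.6291, -0.0385, 0.0858]
tool_rot: [[-0.98, -0.198, -0.0], [-0.198, 0.98, 0.0], [0.0, 0.0, -1.0]]
ft_force: [-0.3, 0.2, -1.2]
grip_width: 0.0184
gripper_force: 58.9
```

{"name": "jog_arm", "arguments": {
  "hand": [0.01, 0.01, 0.01, 0.01, 0.01],
  "travel": [
    [0, 0, -0.001],
    [0, 0, 0],
    [0, 0, -0.001],
    [0, 0, 0],
    [0, 0, 0]
  ],
  "yaw": [0, 0, 0, 0, 0]
}}

```text
time_s: 19.55
position: [0.6292, -0.0385, 0.0842]
tool_rot: [[-0.98, -0.198, 0.001], [-0.198, 0.98, -0.0], [-0.001, -0.0, -1.0]]
ft_force: [-1.8, -1.2, 4.6]
grip_width: 0.0183
gripper_force: 59.2
```

Seated at TCP z 0.084 as predicted, with 5 N of contact. Opening gently, then retreating straight up.

{"name": "jog_arm", "arguments": {
  "hand": [0.03, 0.04, 0.05, 0.05, 0.05],
  "travel": [
    [0, 0, 0],
    [0, 0, 0],
    [0, 0, 0],
    [0, 0, 0],
    [0, 0, 0.02]
  ],
  "yaw": [0, 0, 0, 0, 0]
}}

```text
time_s: 20.18
position: [0.6283, -0.0383, 0.1027]
tool_rot: [[-0.98, -0.198, -0.003], [-0.198, 0.98, 0.001], [0.003, 0.001, -1.0]]
ft_force: [0.5, -0.9, 0.3]
grip_width: 0.0501
gripper_force: 0.0
```

{"name": "jog_arm", "arguments": {
  "hand": [0.05, 0.05, 0.05, 0.05, 0.05],
  "travel": [
    [0, 0, 0.04],
    [0, 0, 0.05],
    [0, 0.05, 0],
    [-0.04, 0.06, 0],
    [-0.04, 0.06, 0]
  ],
  "yaw": [0, 0, 0, 0, 0]
}}

```text
time_s: 20.8
position: [0.5587, 0.1169, 0.1936]
tool_rot: [[-0.98, -0.197, -0.0], [-0.197, 0.98, 0.0], [0.0, 0.0, -1.0]]
ft_force: [0.1, 0.4, -0.2]
grip_width: 0.0498
gripper_force: 0.0
```

{"name": "jog_arm", "arguments": {
  "hand": [0.05, 0.05, 0.05, 0.05, 0.05],
  "travel": [
    [-0.05, 0.05, 0],
    [-0.05, 0.05, 0],
    [-0.05, 0.05, 0],
    [0, 0, 0],
    [0, 0, 0]
  ],
  "yaw": [0, 0, 0, 0, 0]
}}

```text
time_s: 21.42
position: [0.4276, 0.248, 0.194]
tool_rot: [[-0.98, -0.198, 0.001], [-0.198, 0.98, -0.0], [-0.001, -0.0, -1.0]]
ft_force: [1.1, 0.1, 0.1]
grip_width: 0.0501
gripper_force: 0.0
```

```bash
python3 - <<'E'
from h import *
S=cam('scene');T=cam('top');X=np.array([.6292,-.0385,0])
s=env.get_image('scene');t=env.get_image('top');save('s9',s);save('t9',t);print(env.observe()['time_s'],env.observe()['position'])
for n,C,im in(('S',S,s),('T',T,t)):
    print(n,'knobtop pred',proj(C,X+[0,0,.132]),'collar',proj(C,X+[0,0,.0935]),'tip',proj(C,X+[0,0,.046]))
    a,b=proj(C,X+[0,0,.115]).round().astype(int);print(a-13,b-16);print(cv2.cvtColor(im,7)[b-16:b+17,a-13:a+14:1][::2])
m=lambda a,b:cv2.findNonZero
o=cv2.imread('pics/scene0.png')[:,:,::-1];d=(np.abs(o.astype(int)-s).max(2)>40).astype('uint8')
for r in (('awl',225,185,280,255),('carton',270,240,450,385),('stamp',388,208,412,248)): print(r[0],d[r[2]:r[4],r[1]:r[3]].sum())
E
```

```text
21.525 [0.42809075 0.24736371 0.19373412]
S knobtop pred [334.4040292  182.18575602] collar [333.83592384 197.18901356] tip [333.16676405 214.86104658]
321 173
[[158 160 160 160 160 160 160 160 160 160 159 160 160 160 158 143  91  38
   25  25  22  24  26  25  23  25  23]
 [161 160 160 160 160 160 160 160 160 160 160 160 160 159 157 148 116  77
   47  36  33  31  29  27  25  25  24]
 [161 161 161 161 161 160 161 160 160 160 160 160 160 159 159 159 158 153
  148 146 141 130 120 103  92  86  72]
 [162 162 161 161 160 161 161 161 161 160 161 161 162 161 162 162 161 160
  159 159 159 159 159 158 159 157 153]
 [162 162 162 162 162 161 161 161 161 163 167 169 169 169 168 169 167 163
  159 160 160 160 160 159 159 159 159]
 [163 163 163 162 161 161 162 161 154 144 154 161 164 166 165 164 158 149
  146 156 160 160 160 159 159 160 160]
 [163 163 164 163 162 162 162 161 152 126 113 115 117 119 115 110 104 115
  142 157 160 160 160 159 159 160 160]
 [162 163 163 162 163 162 163 161 150 120 109 108 107 105 101  98  99 114
  142 156 160 160 160 159 159 158 159]
 [163 163 163 164 164 163 163 161 15
[... 2342 characters left out ...]
[223 222 224 230 234 235 234 235 235 223 226 218 205 190 203 219 215 213
  228 233 234 234 234 234 235 236 218]
 [222 221 224 227 209 229 235 235 235 234 234 224 219 222 224 224 232 235
  236 235 236 236 238 236 231 219 213]
 [222 222 224 225 181 227 237 237 237 236 237 238 238 239 226 220 214 219
  227 231 206 182 143 121 155 137 119]
 [223 224 226 230 207 207 211 203 198 173 181 170 142 158 162 154 142 127
  115 119 117 115 114 113 115 116 115]
 [225 225 226 226 214 167 143 129 120 119 118 121 119 116 119 117 116 120
  119 119 119 118 118 117 115 118 119]
 [225 226 227 228 221 150 116 116 118 119 118 118 118 119 117 120 120 121
  121 120 118 119 120 121 120 121 120]]
awl 3
carton 0
stamp 0
```

The pin stands upright, with knob top and collar where the seated prediction puts them. Awl, carton and stamp are unchanged. Handing in.

```bash
python3 -c "
from rig import env
print(env.close_job())"
```

```text
the job is handed in; nothing more can be done
None
```

I slid the lid shut against its stop, passed the steel pin down through both ears and the eye until its collar sat on the yoke, and handed the job in at about 21.5 s with the awl, carton and stamp unmoved; the hand-in returned no verdict.

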